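Wind the barrel-head press down one turn and lock it

ROBOT

A 6-joint arm with a two-finger parallel gripper is mounted at the origin on the work surface. World frame = base frame: x ahead of the robot, y to its left, z up, the work surface at z = 0. Lengths are in m, angles in degrees, forces in N, time in s.
With the tool pointing down it reaches from about 0.425 to 0.95 m from the base axis. Payload 14.7 kg.
Tool frame: the origin (TCP) lies on the centre line of the jaws, within the pads' length; the fingertips stand 8 mm ahead of it and the grasp point (between the pads) lies 11 mm behind it; z points along the fingers, y is the line along which they close (so a half turn about z gives the same grasp; the last joint's range is limited). The gripper opens to 85 mm and grips with 20 to 120 N. Pads are 22 mm wide; open, the fingers measure 114 mm over their backs; the gripper's body (76 mm by 85 mm) begins 54 mm behind the grasp point. The pads swing forward as they close: fully open they stand 13 mm farther back than shut.
Start: joints at [63.908, 27.513, 91.461, -0, 61.026, -2.67], TCP at [0.258, 0.596, 0.239] pointing down, gripper open.
Joint ranges: [-157.49, 157.49], [-46.99, 117.5], [13.45, 153.17], [-89.5, 269.5], [5.16, 153.95], [-167.48, 167.48]. Speed limits (degrees/s): [108.29, 108.29, 136.94, 172.46, 172.46, 172.46].

INTERFACE

Orientations are given as [roll, pitch, yaw] about the fixed x, y, z axes, in that order (R = Rz(yaw) Ry(pitch) Rx(roll)).
In Python, from bench import ctrl gives the robot as it stands.
- The arm moves only by the tool carry_out, never from a script. Its argument "series" is a list that holds one entry, the list of rows, each a list of 7 numbers: the closure, from -1 (fully open) to 1 (shut), then the shift along the tool's x, y, z in mm, then the turn, a rotation vector about the tool's x, y, z in degrees. In form: [[[hand, x, y, z, rx, ry, rz], ...]]. A call has 1 to 20 rows; each row shifts and turns the commanded pose from where the row before left it, along the tool's axes as they then stand; what a row does not reach is not made up. A row lasts 1/12 s, in which the tool goes at most 41.7 mm and 7.16 degrees, less where a joint would pass 70% of its speed; a pose out of reach is approached as far as the arm can. A call with a gripper value outside its range is refused whole. The fingers move at their own pace and stop on an object; the grip force is fixed at half the most. Time passes only in rows, so rows that do not move let the fingers close. It gives the time, the measured TCP pose, the force, the opening and the grip force at its end, in the units of the state.
- ctrl.state(): the state, without advancing time (a new reading comes with each control period).
- ctrl.grab_frame(name): name is "scene" or "top" or "wrist"; returns a dict with "pixels" (420x560x3 uint8, red, green, blue), "range_z" (420x560 float32, m along the optical axis (not along the pixel's ray), 0 where there is no reading), "intrinsics" (3x3 intrinsics, pixels), "xyz" and "rotation" of the camera in the world. Camera axes: x right, y up, looking along -z (the intrinsics and any distortion apply to the point x, -y, -z); pixel columns grow to the right and rows downward; lengths in m; the calibration is good to about 2 mm. A picture is of the moment at which its call begins.
- ctrl.sign_off(): hands the job in; it is judged then, once.
Trained networks look in a picture, given as the dict that the camera call returned (one of the last four; its "shot" number tells which), for a name from the list of things; names that differ only in an ending like _2 or _b are one class to them, and where a whole thing is asked for, a point or a joint stands for the part that bears it (a point fixed in the world has none). Each returns a list of dicts, best first, with "p" (0 to 1); they miss things now and then, are a little off and sometimes report something else, mostly with a low value. They report only what shows in the picture. A call takes as long as a camera call.
- ctrl.find_in(picture, label): "centre" ([x, y, z] in m, in world coordinates, good to about 4 mm: the middle of the surface that is visible of it).
The state is a dict: "time_s": time; "joints": joint angles; "dq": joint speeds; "effort": joint torques, N m; "position": TCP position; "orientation": TCP orientation; "ft_force": force on the tool from outside, world axes, zero at the start; "torque": the same for the moment, N m; "gripper_width": finger opening in m; "grip_force": force on a finger pad.
Only numpy, scipy, OpenCV 4.12 (cv2) and the standard library are available. Lean on these libraries where they do the work, as an engineer would, in place of code of your own. Each camera call takes 0.05 s, during which the arm holds its last target. There are 200 camera calls.

TASK

The press stands one turn short of clamping the wooden barrel head. With the fingertips, push the red hand wheel round by its black upright handle through exactly one full turn clockwise (seen from above), so that the handle and the white mark come back to the yellow pointer, then push the blue-knobbed locking lever across, away from the wheel, to its stop. Only push gently, never squeeze the handle or the knob, and leave the loose things on the press and the bench where they are.

Things in the scene. Friction and masses are not known exactly. Their poses are not given: they have to be found in the camera images.
- press: Green bench press, fixed to the bench, 280 (x) x 300 (y) mm base plate 25 mm thick with a round wooden barrel head on it, two steel columns and a green crosshead (90 x 390 mm, along y, its top 170 mm above the bench). Origin: centre of the base's underside. The hand wheel stands over the middle of the crosshead, the locking lever on its +y end, a grease pot on its -y end. The place and yaw vary.
- wheel (a joint): Hand wheel, turning about a vertical axis; rad, 0 at the start (handle and white mark at the pointer), growing clockwise seen from above; one full turn is 6.283. It can go past one turn. It needs about 3 N at the handle, does not spring back, and stays where it is left. It winds the platen down 7 mm a turn.
- wheel_centre (a point): Point on the wheel's vertical axis, at half the height of the handle (243 mm above the bench).
- wheel_handle (a point): Middle of the black upright handle, a round post 24 mm in diameter fixed on the wheel rim, 85 mm from the wheel's axis; its top is 269 mm and the rim under it 214 mm above the bench (215 to 269 mm can be pushed). The rim is a red ring, 186 mm over all; the hub is no higher than 222 mm, so the space inside and over the rim is free. It starts at any angle round the wheel.
- pointer (a point): Tip of the yellow fixed pointer just outside the rim, 112 mm from the wheel's axis, its top 206 mm above the bench. A white mark on the wheel, on the rim and spoke at the handle, stands beside it at the start and after one full turn.
- lock (a joint): Locking lever, turning about a vertical axis; rad, 0 to 0.2 at the start (pointing to the press's -x side), growing clockwise seen from above as its knob swings outward to the press's +y side; the stop, locked, is at 1.2. It needs about 1 N at the knob and stays where it is left.
- lock_knob (a point): Middle (210 mm above the bench) of the blue upright knob on the lever's end, a round post 23 mm in diameter, 75 mm from the lever's pivot, its top 227 mm above the bench; the flat lever under it has its top at 193 mm.
- lock_pivot (a point): Point on the lever's vertical pivot axis, 210 mm above the bench (the pivot's own top is at 196 mm), 170 mm to +y from the wheel's axis in the press's frame.
- grease_pot: Small grey jar with an orange cap, 36 mm in diameter, 34 mm high, loose on the -y end of the crosshead. Origin: centre of its underside. Leave it.
- wedge: Loose wooden block 70 x 22 x 20 mm lying on the front of the press's base plate. Origin: centre of its underside. Leave it.
- hammer: Loose hammer lying on the bench, to the robot's right. Leave it.
- hoop: Loose steel hoop, 170 mm in diameter, 30 mm high, lying flat to the right. Leave it.
- glue_bottle: White bottle with a red cap, 60 mm in diameter, 160 mm high, standing to the left. Leave it.
- rivet_mug: Dark steel cup, 72 mm in diameter, 85 mm high, standing in front of the press, to the right. Leave it.
- stave: Loose wooden stave 300 x 60 x 22 mm lying to the left. Leave it.

How it is judged (in metres and radians):
On the way, in this order (a step that is already met when the one before it is completed fails the run):
1. the hand wheel has made exactly one clockwise turn, the locking lever still open (value of joint wheel between 6.1432 and 6.4232 rad and value of joint lock below 0.4 rad), for 0.2 s.
2. the locking lever is pushed across to its stop (value of joint wheel between 6.1432 and 6.4232 rad and value of joint lock above 1.05 rad), for 0.2 s.
At the end, for the whole second after the job is handed in: The wheel stands within 0.14 rad (8 degrees) of exactly one clockwise turn from its start, the locking lever is within 0.15 rad of its stop, both are at rest, and every loose thing is within 30 mm of where it started (all of step 2 and velocity of joint wheel between -0.05 and 0.05 rad/s and velocity of joint lock between -0.05 and 0.05 rad/s and distance of each of grease_pot, wedge, hammer, hoop, glue_bottle, rivet_mug, stave from where it was at the start of the episode below 0.03 m); the robot touches nothing.
It fails at once if the wheel is wound more than 0.4 rad past one turn (value of joint wheel above 6.6832 rad).
It fails at once if the locking lever is moved before the turn is made (value of joint lock above 0.4 rad and value of joint wheel below 6.0832 rad).
It fails at once if the wheel's handle is squeezed or shoved with more than 35 N (contact force between the fingers and wheel above 35 N).
It fails at once if the lever's knob is squeezed or shoved with more than 35 N (contact force between the fingers and lock above 35 N).
It fails at once if a loose thing is lifted or pushed more than 30 mm from its place (distance of any of grease_pot, wedge, hammer, hoop, glue_bottle, rivet_mug, stave from where it was at the start of the episode above 0.03 m).
It also fails if it takes over 67 s, if anything falls off the work surface, if the arm or the gripper's body presses on something with over 40 N, if the wrist force passes 120 N, or if a joint passes its speed limit or range.

## Working session

There is one attempt and no reset: what is moved stays moved. The work goes in short steps, Python scripts to look and compute and a tool call to move; the robot and the scene stay as the last step left them, time stands still between calls to the robot, and variables do not carry over. Pictures are saved under pics/ and viewed, at most 10 in all, crops included, and the job is handed in when it is done.

Besides the shell and the picture viewer there is one more tool, called by a JSON object that holds its "method" and its "body", one argument or row to a line. carry_out: Moves the arm, as the interface text tells. Its arguments: {"type":"object","properties":{"series":{"type":"array"}},"required":["series"]}

```bash
mkdir -p pics
cat > h.py <<'E'
import numpy as np, cv2
from bench import ctrl
def world(p,u,v):
    z=float(p["range_z"][v,u]);K=np.array(p["intrinsics"])
    c=np.array([(u-K[0,2])/K[0,0]*z,-(v-K[1,2])/K[1,1]*z,-z])
    return np.array(p["rotation"])@c+np.array(p["xyz"])
def cloud(p):
    z=p["range_z"];K=np.array(p["intrinsics"]);v,u=np.mgrid[:z.shape[0],:z.shape[1]]
    c=np.stack([(u-K[0,2])/K[0,0]*z,-(v-K[1,2])/K[1,1]*z,-z],-1)
    return c@np.array(p["rotation"]).T+np.array(p["xyz"])
def save(p,n): cv2.imwrite("pics/"+n,p["pixels"][...,::-1])
E
python3 - <<'E'
from h import *
s=ctrl.state();print(s)
t=ctrl.grab_frame("top");save(t,"top.png")
print(t["xyz"],t["rotation"])
for l in ["press","wheel_handle","pointer","wheel_centre","lock_knob","lock_pivot","grease_pot","wheel","wedge","rivet_mug","glue_bottle"]:
    print(l,[(np.round(d["centre"],3),round(d["p"],2)) for d in ctrl.find_in(t,l)[:2]])
c=ctrl.grab_frame("scene");save(c,"scene.png")
for l in ["wheel_handle","pointer","lock_knob","lock_pivot"]:
    print(l,[(np.round(d["centre"],3),round(d["p"],2)) for d in ctrl.find_in(c,l)[:2]])
E
```

```text
{'time_s': 0.0, 'joints': array([ 6.39079399e+01,  2.75497478e+01,  9.14942797e+01,  6.30093176e-04,
        6.10271861e+01, -2.67035772e+00]), 'dq': array([ 0.11308022,  0.02642852, -0.08921223,  0.01428163,  0.03582441,
        0.07395301]), 'effort': array([ 2.02665142e-03, -9.50655770e+01, -4.30197322e+01, -3.39537610e-05,
        1.21958106e-02, -3.93267430e-05]), 'position': array([0.2581708 , 0.59607767, 0.23867017]), 'orientation': array([-1.79928889e+02, -3.86807877e-03,  1.56577990e+02]), 'ft_force': array([-0.70996263, -0.23292356,  0.14706081]), 'torque': array([ 0.00178859, -0.0113842 ,  0.04344163]), 'grip_force': 0.0, 'gripper_width': 0.08564959542809587}
[ 0.23943309 -0.03623198  1.66107796] [  9.03815225  -0.48429184 -89.68341593]
press [(array([0.518, 0.046, 0.078]), 0.81)]
wheel_handle [(array([0.553, 0.058, 0.211]), 0.64), (array([0.551, 0.057, 0.213]), 0.3)]
pointer [(array([0.551, 0.062, 0.209]), 0.75), (array([0.552, 0.06 , 0.212]), 0.64)]
wheel_centre [(array([0.554, 0.056, 0.215]), 0.66), (array([0.517, 0.044, 0.078]), 0.49)]
lock_knob [(array([0.512, 0.224, 0.194]), 0.67)]
lock_pivot [(array([0.518, 0.046, 0.079]), 0.97)]
grease_pot [(array([ 0.534, -0.117,  0.207]), 0.59)]
wheel [(array([0.55 , 0.063, 0.215]), 0.84), (array([ 0.599, -0.5  ,  0.021]), 0.75)]
wedge []
rivet_mug [(array([ 0.288, -0.317,  0.03 ]), 0.7)]
glue_bottle [(array([0.635, 0.376, 0.102]), 0.57)]
wheel_handle [(array([0.56 , 0.063, 0.216]), 0.71), (array([0.594, 0.099, 0.081]), 0.66)]
pointer [(array([0.563, 0.062, 0.21 ]), 0.94), (array([0.423, 0.514, 0.023]), 0.66)]
lock_knob [(array([0.516, 0.226, 0.194]), 0.77), (array([0.598, 0.101, 0.081]), 0.67)]
lock_pivot [(array([0.598, 0.098, 0.078]), 0.62)]
```

```bash
python3 - <<'E'
s=open('h.py').read()
s=s.replace("from bench","from scipy.spatial.transform import Rotation as Rn\nfrom bench").replace('np.array(p["rotation"])','Rn.from_euler("xyz",p["rotation"],degrees=True).as_matrix()')
open('h.py','w').write(s)
E
python3 - <<'E'
from h import *
from scipy.optimize import least_squares
t=ctrl.grab_frame("top");P=cloud(t);hsv=cv2.cvtColor(t["pixels"],cv2.COLOR_RGB2HSV)
H,S,V=[hsv[...,i].astype(int) for i in range(3)]
near=(abs(P[...,0]-.55)<.2)&(abs(P[...,1]-.06)<.3)
def rep(n,m):
    v,u=np.nonzero(m);q=P[m]
    if len(q): print(n,len(q),np.median(u),np.median(v),np.round(q.mean(0),4),np.round(q.min(0),3),np.round(q.max(0),3))
    return q
red=rep("red",near&((H<8)|(H>172))&(S>120)&(abs(P[...,2]-.212)<.01))
rep("yellow",near&(H>20)&(H<35)&(S>130)&(P[...,2]>.17))
rep("blue",near&(H>95)&(H<130)&(S>120)&(P[...,2]>.2))
rep("high",near&(P[...,2]>.255))
rep("orange",near&(H>8)&(H<19)&(S>150)&(P[...,2]>.17))
rep("white",near&(S<40)&(V>190)&(abs(P[...,2]-.212)<.015))
g=rep("green",near&(H>40)&(H<90)&(S>80)&(abs(P[...,2]-.17)<.006))
print(cv2.minAreaRect((g[:,:2]*1000).astype(np.float32)))
o=red[np.hypot(*(red[:,:2]-red[:,:2].mean(0)).T)>.06]
f=least_squares(lambda x:np.hypot(o[:,0]-x[0],o[:,1]-x[1])-x[2],[.55,.06,.085],loss="soft_l1",f_scale=.003);print(f.x)
E
```

```text
red 904 253.0 184.5 [0.5447 0.0484 0.2131] [ 0.46  -0.038  0.202] [0.642 0.143 0.222]
yellow 31 232.0 159.0 [0.6194 0.1104 0.2014] [0.582 0.085 0.176] [0.651 0.13  0.275]
blue 40 198.0 205.0 [0.4758 0.2229 0.2243] [0.466 0.215 0.205] [0.486 0.235 0.235]
high 50 235.0 159.0 [0.6168 0.1043 0.268 ] [0.607 0.094 0.261] [0.629 0.117 0.275]
orange 78 305.0 188.0 [ 0.5379 -0.1136  0.2051] [ 0.52  -0.132  0.196] [0.581 0.082 0.212]
white 75 240.0 182.0 [0.5607 0.1378 0.2099] [0.494 0.045 0.197] [0.609 0.235 0.227]
green 1620 251.5 186.5 [0.5492 0.0508 0.1704] [ 0.505 -0.138  0.164] [0.596 0.243 0.176]
((550.7020874023438, 52.383392333984375), (90.30912017822266, 381.72015380859375), 0.42966246604919434)
[0.55032918 0.05246209 0.08349933]
```

View pics/top.png

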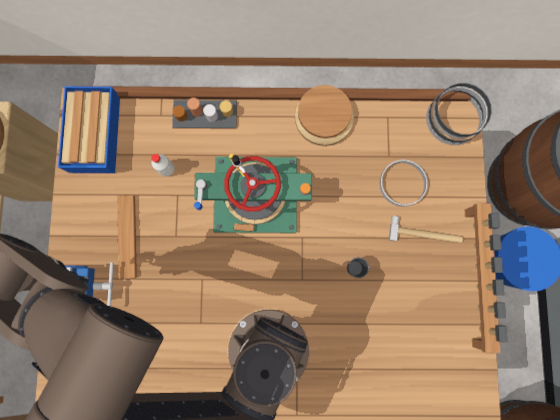

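View pics/scene.png

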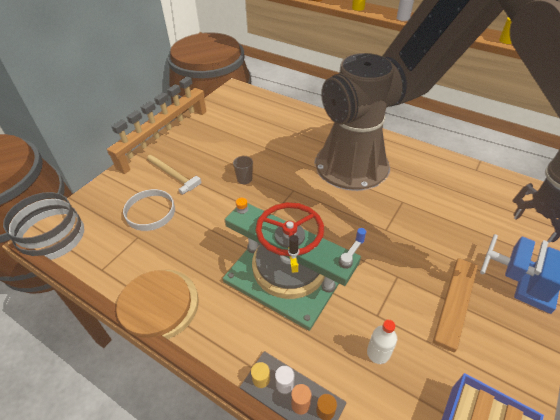

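The top view shows the handle at about (236,160), the pointer at (231,157), the wheel centre at (252,183), the blue knob at (198,206), the lever pivot at (200,184) and the orange pot at (305,188). The scene view agrees. From these I get the wheel centre at about (0.550, 0.052), the handle angle at 38° and the press yaw at about 0°.

The plan is to push with the gripper shut, at a tool yaw of 128°, so a flat side of the fingers meets the handle.

{"method": "carry_out", "body": {
  "series": [
    [[1,0,0,-30,0,0,7.15],[1,0,0,-30,0,0,7.15],[1,0,0,-30,0,0,7.15],[1,0,0,-30,0,0,7.15],[1,-20,-2,0,0,0,0],[1,-30,-2,0,0,0,0],[1,-38,-2,0,0,0,0],[1,-38,-2,0,0,0,0],[1,-38,-2,0,0,0,0],[1,-38,-2,0,0,0,0],[1,-38,-2,0,0,0,0],[1,-38,-2,0,0,0,0],[1,-38,-2,0,0,0,0],[1,-38,-2,0,0,0,0],[1,-38,-2,0,0,0,0],[1,-38,-2,0,0,0,0],[1,-38,-2,0,0,0,0],[1,-38,-2,0,0,0,0],[1,-34,0,0,0,0,0],[1,-24,0,0,0,0,0]]
  ]
}}

```text
time_s: 2.57
position: [0.5848, 0.1319, 0.3593]
orientation: [180.0, 0.0, 127.9]
ft_force: [-0.4, 0.1, 0.3]
gripper_width: -0.0001
grip_force: 0.0
```

```bash
cat > plan.py <<'E'
from h import *
def rows(C,r,a0,a1,n,s0=None,yaw=None):
    """n steps along the arc from the present pose; prints tool-frame rows, integer mm"""
    s=ctrl.state();yaw=np.radians(s["orientation"][2] if yaw is None else yaw)
    a=np.radians(np.linspace(a0,a1,n+1))
    w=np.c_[C[0]+r*np.cos(a),C[1]+r*np.sin(a)]
    d=(w-s["position"][:2])*1000
    t=np.c_[d@[np.cos(yaw),np.sin(yaw)],d@[np.sin(yaw),-np.cos(yaw)]]
    t=np.round(np.r_[[[0,0]],t]);return np.diff(t,axis=0).astype(int).tolist(),s
E
python3 - <<'E'
from h import *
s=ctrl.state();print(s["time_s"],s["position"],s["orientation"],s["gripper_width"],s["joints"].round(1),s["ft_force"].round(1))
for n in ["wrist","scene"]:
    p=ctrl.grab_frame(n);save(p,n+"2.png")
    P=cloud(p);
    if n=="wrist":
        m=(P[...,2]>.262)&(P[...,2]<.274)&(np.hypot(P[...,0]-.617,P[...,1]-.104)<.03)
        print(m.sum(),P[m].mean(0) if m.any() else 0, P[m].min(0) if m.any() else 0,P[m].max(0) if m.any() else 0)
E
```

```text
2.5667 [0.58479955 0.13193847 0.35934949] [1.79991572e+02 3.69720988e-02 1.27898836e+02] -9.766375068833707e-05 [  9.8  17.9  89.3  -0.   72.8 -28.1] [-0.4  0.1  0.3]
128 [0.61646109 0.11457384 0.26678105] [0.60841477 0.11059051 0.2620026 ] [0.62496826 0.11695843 0.27031793]
```

View pics/wrist2.png

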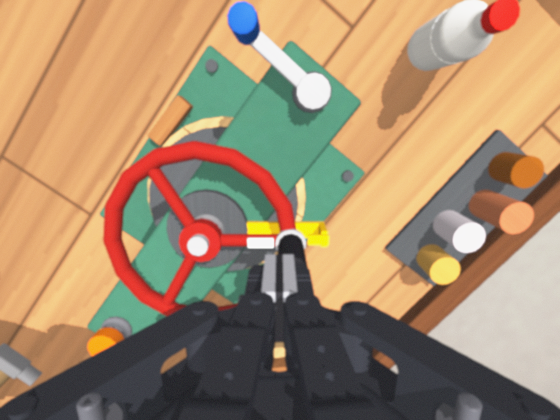

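The wrist view shows the handle at (290,242) beside the yellow pointer at about (310,232), with the closed fingertips just behind it at (280,280). The gap is clear, so I can lower here and push round.

Run:
```python
from plan import *
C=(.550,.0525)
a=np.r_[66.5,np.linspace(66.5,54.5,7)[1:],54.5-6*np.arange(1,60)]
s=ctrl.state();y=np.radians(127.9);b=np.radians(a)
d=(np.c_[C[0]+.088*np.cos(b),C[1]+.088*np.sin(b)]-s["position"][:2])*1000
t=np.round(np.r_[[[0,0]],np.c_[d@[np.cos(y),np.sin(y)],d@[np.sin(y),-np.cos(y)]]]);r=np.diff(t,axis=0).astype(int).tolist()
print(r[:7]);[print(r[7+i:7+i+20],t[min(7+i+20,len(t)-1)],a[min(6+i+20,len(a)-1)]) for i in (0,20,40)]
```

```text
[[1, 1], [-2, 1], [-3, 2], [-3, 1], [-3, 1], [-3, 1], [-3, 1]]
[[-8, 2], [-10, 1], [-9, 1], [-9, -1], [-9, -2], [-9, -2], [-8, -4], [-9, -4], [-7, -5], [-7, -6], [-6, -7], [-6, -7], [-5, -8], [-4, -9], [-3, -8], [-2, -9], [-1, -9], [-1, -10], [1, -9], [2, -9]] [-126.  -97.] -65.5
[[2, -9], [4, -8], [4, -8], [5, -8], [6, -7], [7, -6], [7, -6], [8, -5], [9, -4], [8, -3], [9, -2], [9, -1], [9, 0], [10, 0], [9, 2], [9, 3], [8, 3], [8, 4], [8, 6], [7, 6]] [  20. -140.] -185.5
[[6, 6], [6, 8], [5, 7], [4, 9], [3, 8], [2, 9], [1, 10], [0, 9], [0, 9], [-2, 9], [-3, 9], [-3, 8], [-5, 8], [-5, 8], [-6, 7], [-6, 6], [-8, 6], [-8, 5], [-8, 4]] [-7.  5.] -299.5
```

{"method": "carry_out", "body": {
  "series": [
    [[1,0,0,15,0,0,0],[1,0,0,20,0,0,0],[1,0,0,20,0,0,0],[1,0,0,20,0,0,0],[1,0,0,20,0,0,0],[1,0,0,15,0,0,0],[1,0,0,8,0,0,0],[1,0,0,0,0,0,0]]
  ]
}}

```text
time_s: 3.33
position: [0.5822, 0.1349, 0.2398]
orientation: [-179.9, -0.1, 128.0]
ft_force: [0.4, 0.4, -0.2]
gripper_width: -0.0001
grip_force: 0.0
```

{"method": "carry_out", "body": {
  "series": [
    [[1,-3,1,0,0,0,0],[1,-3,1,0,0,0,0],[1,-3,2,0,0,0,0],[1,-3,1,0,0,0,0],[1,-3,1,0,0,0,0],[1,-3,1,0,0,0,0],[1,-3,1,0,0,0,0],[1,-4,1,0,0,0,0],[1,-4,1,0,0,0,0],[1,-5,1,0,0,0,0],[1,-5,0,0,0,0,0]]
  ]
}}

```text
time_s: 4.25
position: [0.616, 0.1104, 0.2411]
orientation: [-180.0, -0.0, 128.0]
ft_force: [-4.3, 1.3, 0.1]
gripper_width: 0.0001
grip_force: 1.8
```

Run:
```python
from h import *
s=ctrl.state();print(s["time_s"],s["position"],s["ft_force"].round(1));d=s["position"][:2]-[.55,.0525];print(np.hypot(*d),np.degrees(np.arctan2(d[1],d[0])))
p=ctrl.grab_frame("wrist");save(p,"w3.png")
```

```text
4.25 [0.61604962 0.11040791 0.2410775 ] [-4.3  1.3  0.1]
0.08784007183187537 41.242128841439
```

View pics/w3.png

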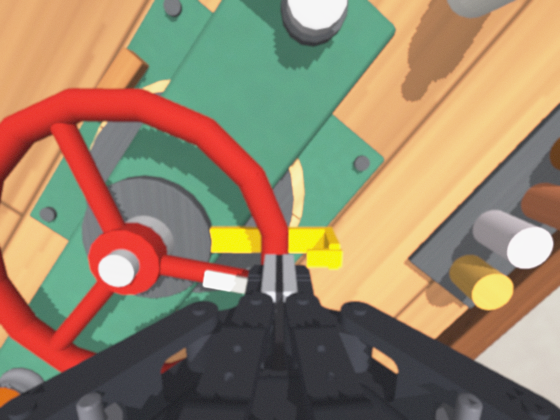

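The wheel is turning: the white mark has moved to (225,281), off the pointer at (275,240), and the force is only about 4 N. I'll carry on round.

{"method": "carry_out", "body": {
  "series": [
    [[1,-9,1,0,0,0,0],[1,-9,-1,0,0,0,0],[1,-9,-2,0,0,0,0],[1,-9,-2,0,0,0,0],[1,-8,-4,0,0,0,0],[1,-9,-4,0,0,0,0],[1,-7,-5,0,0,0,0],[1,-7,-6,0,0,0,0],[1,-6,-7,0,0,0,0],[1,-6,-7,0,0,0,0],[1,-5,-8,0,0,0,0],[1,-4,-9,0,0,0,0]]
  ]
}}

```text
time_s: 5.3
position: [0.6278, 0.0071, 0.2415]
orientation: [180.0, 0.0, 128.0]
ft_force: [0.6, 3.9, 0.0]
gripper_width: -0.0002
grip_force: 1.6
```

Run:
```python
from h import *
s=ctrl.state();print(s["time_s"],s["position"],s["ft_force"].round(1));d=s["position"][:2]-[.55,.0525];print(np.hypot(*d),np.degrees(np.arctan2(d[1],d[0])))
```

```text
5.3 [0.62779887 0.00711879 0.24148608] [0.6 3.9 0. ]
0.0900673028077642 -30.25563470947928
```

{"method": "carry_out", "body": {
  "series": [
    [[1,-3,-9,0,0,0,0],[1,-1,-9,0,0,0,0],[1,-1,-9,0,0,0,0],[1,0,-10,0,0,0,0],[1,1,-9,0,0,0,0],[1,2,-9,0,0,0,0],[1,2,-9,0,0,0,0],[1,4,-8,0,0,0,0],[1,4,-8,0,0,0,0],[1,5,-8,0,0,0,0],[1,6,-7,0,0,0,0],[1,7,-6,0,0,0,0],[1,7,-6,0,0,0,0]]
  ]
}}

```text
time_s: 6.38
position: [0.522, -0.0317, 0.2413]
orientation: [-180.0, 0.0, 128.0]
ft_force: [3.2, -0.1, 0.2]
gripper_width: 0.0001
grip_force: 1.3
```

Run:
```python
from h import *
s=ctrl.state();print(s["time_s"],s["position"],s["ft_force"].round(1));d=s["position"][:2]-[.55,.0525];print(np.hypot(*d),np.degrees(np.arctan2(d[1],d[0])))
```

```text
6.3833 [ 0.52202438 -0.03165341  0.24134552] [ 3.2 -0.1  0.2]
0.08868163360205951 -108.38866463526945
```

{"method": "carry_out", "body": {
  "series": [
    [[1,8,-5,0,0,0,0],[1,9,-4,0,0,0,0],[1,8,-3,0,0,0,0],[1,9,-2,0,0,0,0],[1,9,-1,0,0,0,0],[1,9,0,0,0,0,0],[1,10,0,0,0,0,0],[1,9,2,0,0,0,0],[1,9,3,0,0,0,0],[1,8,3,0,0,0,0],[1,8,4,0,0,0,0],[1,8,6,0,0,0,0],[1,7,6,0,0,0,0]]
  ]
}}

```text
time_s: 7.47
position: [0.4612, 0.0622, 0.2412]
orientation: [-180.0, -0.0, 128.0]
ft_force: [-0.3, -4.2, 0.0]
gripper_width: 0.0003
grip_force: 1.4
```

Run:
```python
from h import *
s=ctrl.state();print(s["time_s"],s["position"],s["ft_force"].round(1));d=s["position"][:2]-[.55,.0525];print(np.hypot(*d),np.degrees(np.arctan2(d[1],d[0])))
```

```text
7.4667 [0.46116454 0.06218522 0.24118463] [-0.3 -4.2  0. ]
0.08936185760032625 173.77794454057755
```

{"method": "carry_out", "body": {
  "series": [
    [[1,6,6,0,0,0,0],[1,6,8,0,0,0,0],[1,5,7,0,0,0,0],[1,4,9,0,0,0,0],[1,3,8,0,0,0,0],[1,2,9,0,0,0,0],[1,1,10,0,0,0,0],[1,0,9,0,0,0,0],[1,0,9,0,0,0,0],[1,-2,9,0,0,0,0],[1,-3,9,0,0,0,0],[1,-3,8,0,0,0,0],[1,-4,5,0,0,0,0],[1,-2,3,0,0,0,0],[1,0,0,0,0,0,0]]
  ]
}}

```text
time_s: 8.72
position: [0.5407, 0.1386, 0.2413]
orientation: [180.0, 0.0, 128.0]
ft_force: [-0.0, 0.2, -0.8]
gripper_width: -0.0001
grip_force: 0.0
```

Run:
```python
from h import *
s=ctrl.state();print(s["time_s"],s["position"],s["ft_force"].round(1));d=s["position"][:2]-[.55,.0525];print(np.hypot(*d),np.degrees(np.arctan2(d[1],d[0])))
p=ctrl.grab_frame("top");P=cloud(p)
m=(P[...,2]>.255)&(P[...,2]<.28)&(abs(np.hypot(P[...,0]-.55,P[...,1]-.0525)-.085)<.03)
q=P[m];print(len(q),q.mean(0) if len(q) else 0)
i=p["pixels"][120:230,180:320,::-1];cv2.imwrite("pics/t4.png",cv2.resize(i,None,fx=5,fy=5,interpolation=cv2.INTER_CUBIC))
```

```text
8.7167 [0.54070132 0.13864321 0.24126406] [-0.   0.2 -0.8]
0.08664363073334803 96.1609053961255
1 [0.51428336 0.13381541 0.27950547]
```

View pics/t4.png

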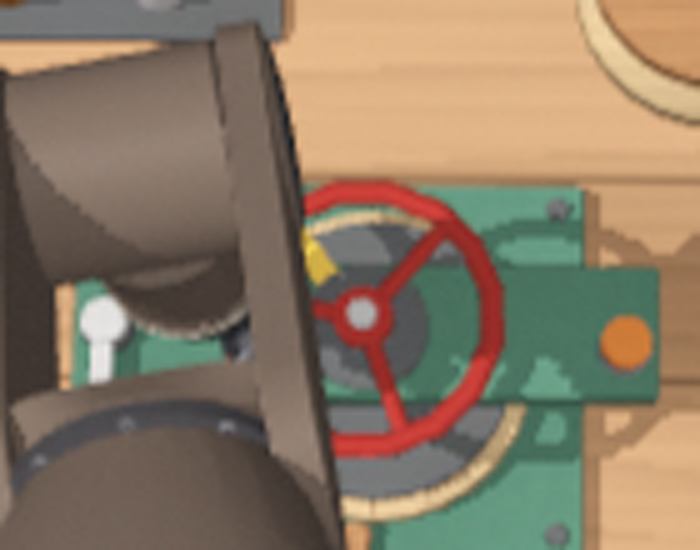

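The arm hides the handle in this top crop. The other two spokes, at (445,230) and (400,430), put the handle at about 77°, so 39° remain. I'll push slowly to about 7° short and measure again.

{"method": "carry_out", "body": {
  "series": [
    [[1,-3,4,0,0,0,0],[1,-3,4,0,0,0,0],[1,-3,4,0,0,0,0],[1,-3,3,0,0,0,0],[1,-3,3,0,0,0,0],[1,-3,3,0,0,0,0],[1,-4,3,0,0,0,0],[1,-4,3,0,0,0,0],[1,-4,3,0,0,0,0],[1,-4,2,0,0,0,0],[1,-4,2,0,0,0,0],[1,-4,2,0,0,0,0],[1,0,0,0,0,0,0],[1,0,0,0,0,0,0]]
  ]
}}

```text
time_s: 9.93
position: [0.5946, 0.1275, 0.2414]
orientation: [179.9, 0.0, 128.0]
ft_force: [-0.7, 0.2, 0.1]
gripper_width: 0.0
grip_force: 0.0
```

```bash
python3 - <<'E'
from h import *
s=ctrl.state();print(s["time_s"],s["position"],s["ft_force"].round(1));d=s["position"][:2]-[.55,.0525];print(np.hypot(*d),np.degrees(np.arctan2(d[1],d[0])))
p=ctrl.grab_frame("wrist");save(p,"w5.png")
p=ctrl.grab_frame("top");i=p["pixels"][120:230,180:320,::-1];cv2.imwrite("pics/t5.png",cv2.resize(i,None,fx=5,fy=5,interpolation=cv2.INTER_CUBIC))
E
python3 -c "
import cv2,numpy as np
a=cv2.imread('pics/w5.png');b=cv2.imread('pics/t5.png');b=cv2.resize(b,(400,314));a=cv2.resize(a,(400,300));cv2.imwrite('pics/m5.png',np.hstack([a,b[:300]]))"
```

```text
9.9333 [0.59457419 0.1275126  0.24144451] [-0.7  0.2  0.1]
0.08725679584980492 59.280255804950265
```

View pics/m5.png

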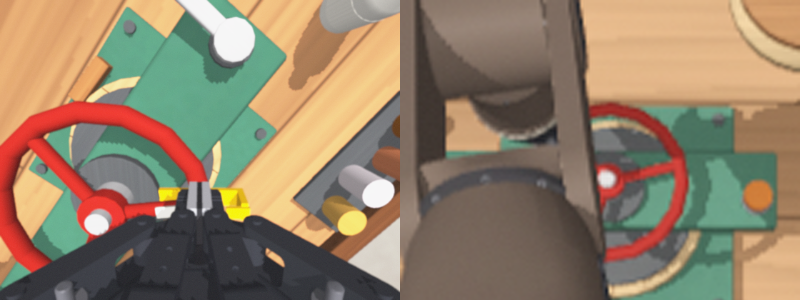

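In the wrist view the mark (160,211) and handle are just short of the pointer. The top-view spoke puts the handle at about 43 to 44°, so roughly 6° remain. I'll push that gently and then back away.

{"method": "carry_out", "body": {
  "series": [
    [[1,-2,1,0,0,0,0],[1,-2,0,0,0,0,0],[1,-2,1,0,0,0,0],[1,-2,0,0,0,0,0],[1,-1,1,0,0,0,0],[1,0,0,0,0,0,0],[1,0,0,0,0,0,0],[1,6,0,0,0,0,0],[1,15,0,0,0,0,0],[1,10,0,-20,0,0,0],[1,0,0,-40,0,0,0],[1,5,0,-40,0,0,0],[1,5,0,-20,0,0,0],[1,0,0,0,0,0,0],[1,0,0,0,0,0,0]]
  ]
}}

```text
time_s: 11.28
position: [0.5762, 0.1559, 0.3627]
orientation: [179.9, 0.1, 128.0]
ft_force: [0.2, -0.9, -0.8]
gripper_width: 0.0001
grip_force: 0.0
```

Run:
```python
from h import *
s=ctrl.state();print(s["time_s"],s["position"],s["ft_force"].round(1))
p=ctrl.grab_frame("wrist");save(p,"w6.png");P=cloud(p)
hsv=cv2.cvtColor(p["pixels"],cv2.COLOR_RGB2HSV);H,S,V=[hsv[...,i].astype(int) for i in range(3)]
m=(P[...,2]>.26)&(P[...,2]<.275)&(np.hypot(P[...,0]-.617,P[...,1]-.104)<.035)
def st(n,m):
    q=P[m]
    if len(q):
        c=(q.min(0)+q.max(0))/2;d=c-[.55,.0525,0];print(n,len(q),q.mean(0).round(4),c.round(4),np.hypot(*d[:2]),np.degrees(np.arctan2(d[1],d[0])))
    return q
st("handle",m)
r=st("red",((H<8)|(H>172))&(S>120)&(abs(P[...,2]-.21)<.01)&(abs(P[...,0]-.55)<.1)&(abs(P[...,1]-.05)<.1))
st("blue",(H>95)&(H<130)&(S>120)&(P[...,2]>.217)&(abs(P[...,0]-.5)<.1)&(abs(P[...,1]-.2)<.1))
```

```text
11.2833 [0.57623241 0.15588136 0.36266221] [ 0.2 -0.9 -0.8]
red 8164 [0.523  0.0674 0.212 ] [0.536  0.0553 0.2088] 0.01430856470587844 168.6908341964657
blue 706 [0.4774 0.2264 0.2283] [0.4977 0.2253 0.3574] 0.18054813496428945 106.83467311674858
```

View pics/w6.png

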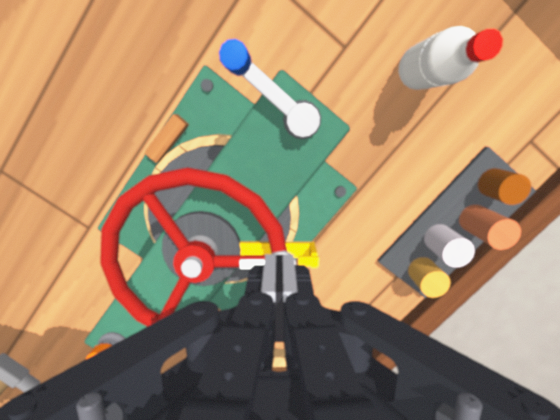

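The wrist view now matches the start: the spoke is level, the mark (255,262) is beside the pointer (280,250), and the second spoke is at 121.9° against 121.6° before. Next I'll move to the inner side of the knob and check the handle with a clear view on the way.

{"method": "carry_out", "body": {
  "series": [
    [[1,8,-6,0,0,0,0],[1,14,-10,0,0,0,0],[1,20,-15,0,0,0,0],[1,20,-15,0,0,0,0],[1,13,-10,0,0,0,0],[1,8,-6,0,0,0,0],[1,0,0,0,0,0,0],[1,0,0,0,0,0,0],[1,0,0,0,0,0,0]]
  ]
}}

```text
time_s: 12.08
position: [0.4772, 0.1819, 0.361]
orientation: [-180.0, 0.0, 128.0]
ft_force: [-0.4, 0.5, -0.9]
gripper_width: -0.0002
grip_force: 0.0
```

```bash
cat > chk.py <<'E'
from h import *
def chk(views=("scene","wrist","top")):
    s=ctrl.state();print(s["time_s"],s["position"].round(4),s["ft_force"].round(1))
    for n in views:
        p=ctrl.grab_frame(n);P=cloud(p);hsv=cv2.cvtColor(p["pixels"],cv2.COLOR_RGB2HSV);H,S,V=[hsv[...,i].astype(int) for i in range(3)]
        for nm,m,c in [("handle",(P[...,2]>.263)&(P[...,2]<.275)&(np.hypot(P[...,0]-.617,P[...,1]-.104)<.03),(.55,.0525)),
          ("knob",(H>95)&(H<130)&(S>150)&(V>90)&(P[...,2]>.221)&(P[...,2]<.235)&(np.hypot(P[...,0]-.549,P[...,1]-.222)<.1),(.549,.222))]:
            if m.sum()>4:
                q=P[m];d=q.mean(0)[:2]-c;print(n,nm,len(q),q.mean(0).round(4),np.hypot(*d).round(4),np.degrees(np.arctan2(d[1],d[0])).round(1))
        save(p,n+"_l.png")
E
python3 -c "from chk import *;chk()"
```

```text
12.0833 [0.4772 0.1819 0.361 ] [-0.4  0.5 -0.9]
scene handle 64 [0.6187 0.1082 0.2686] 0.0885 39.0
wrist knob 532 [0.4746 0.2266 0.227 ] 0.0745 176.5
top handle 41 [0.6167 0.1056 0.2693] 0.0852 38.5
top knob 26 [0.4751 0.2237 0.2264] 0.0739 178.7
```

The wheel is within about 1° of a full turn. I'll lower beside the knob.

{"method": "carry_out", "body": {
  "series": [
    [[1,0,0,15,0,0,0],[1,0,0,25,0,0,0],[1,0,0,30,0,0,0],[1,0,0,30,0,0,0],[1,0,0,25,0,0,0],[1,0,0,15,0,0,0],[1,0,0,8,0,0,0],[1,0,0,0,0,0,0],[1,0,0,0,0,0,0]]
  ]
}}

```text
time_s: 12.98
position: [0.4771, 0.182, 0.2136]
orientation: [-180.0, 0.0, 128.0]
ft_force: [0.5, 0.2, -0.4]
gripper_width: -0.0001
grip_force: 0.0
```

Run:
```python
from h import *
s=ctrl.state();print(s["position"],s["ft_force"].round(1));y=np.radians(128)
C=np.array([.549,.222])
for a in [np.arange(204,123,-4)]:
    b=np.radians(a);w=np.c_[C[0]+.078*np.cos(b),C[1]+.078*np.sin(b)];d=(w-s["position"][:2])*1000
    t=np.round(np.r_[[[0,0]],np.c_[d@[np.cos(y),np.sin(y)],d@[np.sin(y),-np.cos(y)]]])
    for A,r in zip(a,np.diff(t,axis=0).astype(int).tolist()): print(A,r,end="; ")
```

```text
[0.4771123  0.18196731 0.21357744] [ 0.5  0.2 -0.4]
204 [6, 6]; 200 [5, 1]; 196 [6, 2]; 192 [4, 2]; 188 [5, 3]; 184 [5, 3]; 180 [4, 3]; 176 [4, 3]; 172 [4, 4]; 168 [4, 4]; 164 [3, 4]; 160 [3, 5]; 156 [3, 5]; 152 [3, 5]; 148 [2, 5]; 144 [1, 5]; 140 [2, 5]; 136 [1, 5]; 132 [0, 6]; 128 [0, 5]; 124 [0, 6];
```

{"method": "carry_out", "body": {
  "series": [
    [[1,3,3,0,0,0,0],[1,3,3,0,0,0,0],[1,5,1,0,0,0,0],[1,6,2,0,0,0,0],[1,4,2,0,0,0,0],[1,5,3,0,0,0,0],[1,5,3,0,0,0,0],[1,4,3,0,0,0,0],[1,4,3,0,0,0,0],[1,4,4,0,0,0,0],[1,4,4,0,0,0,0],[1,3,4,0,0,0,0],[1,3,5,0,0,0,0],[1,3,5,0,0,0,0],[1,3,5,0,0,0,0],[1,2,5,0,0,0,0],[1,1,5,0,0,0,0],[1,0,0,0,0,0,0],[1,0,0,0,0,0,0]]
  ]
}}

```text
time_s: 14.57
position: [0.486, 0.268, 0.2133]
orientation: [180.0, -0.0, 128.0]
ft_force: [0.5, 0.7, 1.1]
gripper_width: -0.0002
grip_force: 0.0
```

```bash
python3 -c "from chk import *;chk()"
```

```text
14.5667 [0.486  0.268  0.2133] [0.5 0.7 1.1]
scene handle 67 [0.6189 0.1089 0.2686] 0.089 39.3
wrist knob 1653 [0.503  0.286  0.2264] 0.0788 125.7
top handle 44 [0.6164 0.1054 0.2691] 0.0849 38.6
```

The lever is at about 0.95 rad. I'll nudge it on in small steps.

{"method": "carry_out", "body": {
  "series": [
    [[1,1,3,0,0,0,0],[1,1,3,0,0,0,0],[1,1,2,0,0,0,0],[1,0,2,0,0,0,0],[1,0,2,0,0,0,0],[1,0,0,0,0,0,0]]
  ]
}}

```text
time_s: 15.22
position: [0.4937, 0.2779, 0.2133]
orientation: [180.0, -0.0, 128.0]
ft_force: [0.4, -0.3, -0.2]
gripper_width: -0.0001
grip_force: 0.0
```

```bash
python3 -c "from chk import *;chk()"
```

```text
15.2167 [0.4937 0.2779 0.2133] [ 0.4 -0.3 -0.2]
scene handle 68 [0.6187 0.1085 0.268 ] 0.0887 39.2
wrist knob 1175 [0.5115 0.2938 0.2262] 0.081 117.6
top handle 45 [0.6159 0.1055 0.2691] 0.0846 38.8
```

{"method": "carry_out", "body": {
  "series": [
    [[1,0,2,0,0,0,0],[1,0,1,0,0,0,0],[1,0,1,0,0,0,0],[1,0,1,0,0,0,0],[1,0,1,0,0,0,0]]
  ]
}}

```text
time_s: 15.78
position: [0.4982, 0.2812, 0.2133]
orientation: [-180.0, 0.0, 128.0]
ft_force: [-0.0, -2.0, -0.2]
gripper_width: -0.0003
grip_force: 0.6
```

{"method": "carry_out", "body": {
  "series": [
    [[1,0,1,0,0,0,0],[1,0,0,0,0,0,0]]
  ]
}}

```text
time_s: 15.95
position: [0.4991, 0.282, 0.2133]
orientation: [180.0, 0.0, 128.0]
ft_force: [-0.1, -0.7, -0.2]
gripper_width: 0.0001
grip_force: 0.2
```

{"method": "carry_out", "body": {
  "series": [
    [[1,0,1,0,0,0,0],[1,0,0,0,0,0,0]]
  ]
}}

```text
time_s: 16.12
position: [0.4998, 0.2825, 0.2133]
orientation: [180.0, -0.0, 128.0]
ft_force: [0.5, -0.8, 0.2]
gripper_width: -0.0001
grip_force: 0.3
```

```bash
python3 -c "from chk import *;chk(['wrist','scene'])"
```

```text
16.1167 [0.4998 0.2825 0.2133] [ 0.5 -0.8  0.2]
wrist knob 989 [0.5181 0.2977 0.226 ] 0.0817 112.2
scene handle 66 [0.6188 0.1085 0.2684] 0.0887 39.1
```

{"method": "carry_out", "body": {
  "series": [
    [[1,0,1,0,0,0,0],[1,0,1,0,0,0,0],[1,0,0,0,0,0,0]]
  ]
}}

```text
time_s: 16.47
position: [0.5006, 0.2832, 0.2131]
orientation: [-179.9, -0.0, 128.0]
ft_force: [-4.6, -4.4, 3.9]
gripper_width: -0.0
grip_force: 3.2
```

The force rose to about 7 N, so the lever is at its stop. I'll back off and lift.

{"method": "carry_out", "body": {
  "series": [
    [[1,0,-4,0,0,0,0],[1,0,-10,0,0,0,0],[1,0,-8,0,0,0,0],[1,0,0,-15,0,0,0],[1,0,0,-30,0,0,0],[1,0,0,-35,0,0,0],[1,0,0,-35,0,0,0],[1,0,-10,-25,0,0,0],[1,0,-20,-10,0,0,0],[1,0,-20,0,0,0,0],[1,0,0,0,0,0,0],[1,0,0,0,0,0,0],[1,0,0,0,0,0,0]]
  ]
}}

```text
time_s: 17.55
position: [0.4445, 0.2394, 0.3633]
orientation: [180.0, 0.0, 128.0]
ft_force: [0.3, -0.4, -0.3]
gripper_width: -0.0002
grip_force: 0.0
```

```bash
python3 -c "from chk import *;chk()"; cp pics/wrist_l.png pics/w9.png
```

```text
17.55 [0.4445 0.2394 0.3633] [ 0.3 -0.4 -0.3]
scene handle 67 [0.6186 0.1087 0.2683] 0.0887 39.3
wrist knob 481 [0.5212 0.2934 0.2266] 0.0766 111.2
top handle 41 [0.6164 0.1053 0.2685] 0.0848 38.5
```

View pics/w9.png

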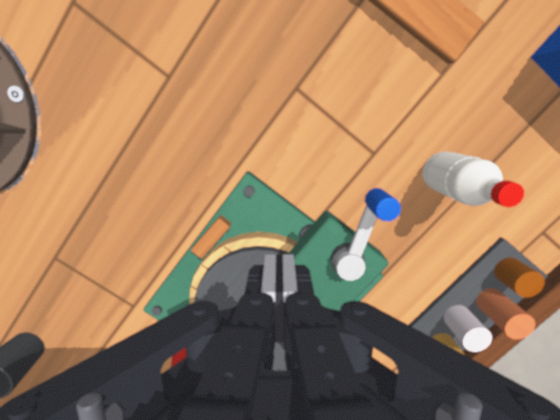

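The wrist view shows the lever swung outward, with the knob at (383,204) and the pivot at (350,263), which is about 111° and therefore at the stop. The bottle and wedge are where they were, and nothing is touching, so I'm handing in.

```bash
python3 -c "from bench import ctrl;print(ctrl.sign_off())"
```

```text
the job is handed in; nothing more can be done
None
```

The job is handed in: by my camera measurements the hand wheel made one full clockwise turn to within about 1°, and the locking lever is at its stop. Contact forces read about 8 N at most, and I saw no loose thing moved; no verdict came back.

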